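# Register a board blank in the stop jig

### The job

A board blank for a doll stand lies askew in the stop jig with a brush and a spatula left on it. First put the tools away, lying inside the trays: the brush in the tray that already holds a brush, the spatula in the tray that already holds a spatula. Then push the board along the jig plate until its long far edge is flush against the long fence and its end is flush against the short stop, without shifting the bottle or the carton.

Things in the scene. Friction and masses are not known exactly. Their poses are not given: they have to be found in the camera images.
- jig: fixed stop jig: an aluminium plate 250 x 270 x 8 mm (x, y, z) with two steel stops standing 14 mm above the plate: the long fence along its whole far (+x) side, inner face at x = +110 mm, 15 mm thick; and the short end stop along the +y side, inner face at y = +120 mm, 15 mm thick, from x = -30 mm to the fence. Origin: underside centre of the plate, z up.
- jig_corner (a point): the inside corner where the inner faces of fence and end stop meet, on the plate's top (8 mm above the table); axes as the jig: x into the fence, y into the end stop
- board: loose plain beech board blank, 110 x 170 x 18 mm (x, y, z), about 0.25 kg, too wide for the gripper; lies on the jig plate turned up to about 12 degrees to it. Origin: underside centre; +x edge (170 mm long) belongs against the fence, +y end (110 mm) against the end stop
- board_back_left (a point): point on the bottom of the board's +x long edge, 80 mm to +y of its middle
- board_back_right (a point): point on the bottom of the board's +x long edge, 80 mm to -y of its middle
- board_end (a point): point on the bottom middle of the board's +y end
- brush: loose flat brush, 150 mm long, lying flat, its handle in wood 15 mm high. Origin: middle of its length, on its underside; x runs along it towards the working end, z up. Handle 16 mm wide from x = -75 to +15 mm, then steel ferrule 26 mm wide, then black head 24 mm wide. Lies on the board, roughly along the board's long side, beside the spatula (about 60 mm apart)
- brush_grip (a point): where to grip the brush: on the handle, 15 mm behind its origin, at mid height (7.5 mm)
- spatula: loose spatula, 150 mm long, lying flat, its handle in wood 15 mm high. Origin: middle of its length, on its underside; x runs along it towards the working end, z up. Handle 18 mm wide from x = -75 to +13 mm, then a neck and a steel blade 38 mm wide. Lies on the board beside the brush
- spatula_grip (a point): where to grip the spatula: on the handle, 15 mm behind its origin, at mid height (7.5 mm)
- brush_tray: fixed grey open tray, 200 x 140 x 40 mm outside (x, y, z), walls and floor 4 mm thick, in which a second brush is fixed along the -y side (centred at y = -40 mm, 15 mm high, pointing to +x). Origin: underside centre; x along the tray. The two trays may stand either side of the jig: this is the one for the brush.
- brush_tray_free (a point): on the brush tray's inner floor (4 mm above the table), middle of the free strip beside the fixed brush: 22 mm to +y of the tray's centre
- spatula_tray: fixed grey open tray, 200 x 140 x 40 mm outside (x, y, z), walls and floor 4 mm thick, in which a second spatula is fixed along the -y side (centred at y = -40 mm, 15 mm high, pointing to +x). Origin: underside centre; x along the tray. The two trays may stand either side of the jig: this is the one for the spatula.
- spatula_tray_free (a point): on the spatula tray's inner floor (4 mm above the table), middle of the free strip beside the fixed spatula: 22 mm to +y of the tray's centre
- bottle: white bottle with blue cap, 66 mm across, 150 mm tall, standing by; origin underside centre
- carton: cardboard carton 90 x 130 x 60 mm, standing by; origin underside centre
There are look-alikes about, which are no part of the job. Of the things shaped like the board, the beech one is meant.

How it is judged:
By the outcome, as a careful person would: the job done as asked, in the order asked, and still so for the second after the job is handed in, with the robot touching nothing.
It also fails if it takes over 72 s, if anything falls off the work surface, if the arm or the gripper's body presses on something with over 40 N, if the wrist force passes 120 N, or if a joint passes its speed limit or range.

### The arm

A 6-joint arm with a two-finger parallel gripper is mounted at the origin on the work surface. World frame = base frame: x ahead of the robot, y to its left, z up, the work surface at z = 0. Lengths are in m, angles in rad, forces in N, time in s.
With the tool pointing down it reaches from about 0.35 to 0.875 m from the base axis. Payload 4.2 kg.
Tool frame: the origin (TCP) lies midway between the tips of the shut fingers; the grasp point (between the pads) lies 19 mm behind it (bot.hold_point_z is the distance from the TCP to the grasp point, in m); z points along the fingers, y is the line along which they close (so a half turn about z gives the same grasp; the last joint's range is limited). The gripper opens to 85 mm and grips with 20 to 120 N. Pads are 22 mm wide; open, the fingers measure 114 mm over their backs; the gripper's body (76 mm by 85 mm) begins 54 mm behind the grasp point. The pads swing forward as they close: fully open they stand 13 mm farther back than shut.
Start: joints at [-0.956, 0.385, 0.008, 0, -1.194, -0.259], TCP at [0.218, -0.586, 0.193] pointing down, gripper open.
Joint ranges: [-3.14, 3.14], [-1.21, 2.06], [-1.07, 1.41], [-3.16, 2.05], [-2.99, -0.16], [-3.1, 3.1]. Speed limits (rad/s): [2.79, 2.79, 3.14, 3.14, 3.14, 3.14].

### API

Orientations are given as a unit quaternion [w, x, y, z].
In Python, from workcell import bot, snapshot, workorder gives the robot as it stands. The module is installed in compiled form; this text tells all that it offers.
- The arm moves only by the tool play_rows, never from a script. Its argument "plan" is one flat list of numbers, 5 for each row, row after row: the shift along the tool's x, y, z in mm, then the turn about the tool's z in degrees, then the opening, from 0 (shut) to 1 (fully open). In form: [dx, dy, dz, turn, grip, dx, dy, dz, turn, grip, ...]. A call has 1 to 20 rows; each row shifts and turns the commanded pose from where the row before left it, along the tool's axes as they then stand; what a row does not reach is not made up. A row lasts 1/8 s, in which the tool goes at most 62.5 mm and 10.7 degrees, less where a joint would pass 70% of its speed; a pose out of reach is approached as far as the arm can. A call is refused whole if a number of a shift passes 62.5 or a number of a turn 10.7, either way. A call with a gripper value outside its range is refused whole. The fingers move at their own pace and stop on an object; the grip force is fixed at half the most. Time passes only in rows, so rows that do not move let the fingers close. It gives the time, the measured TCP pose, the force, the opening and the grip force at its end, in the units of the state.
- bot.get_obs(): the state, without advancing time (a new reading comes with each control period).
- snapshot(name): name is "side" or "top" or "wrist"; returns a dict with "frame" (480x640x3 uint8, red, green, blue), "range_z" (480x640 float32, m along the optical axis (not along the pixel's ray), 0 where there is no reading), "fx", "fy", "cx", "cy" (pixels), "R" (3x3) and "t" (3): a world point X has camera coordinates R X + t. Camera axes: x right, y down, z forward; pixel columns grow to the right and rows downward; lengths in m; the calibration is good to about 2 mm. A picture is of the moment at which its call begins.
- workorder.job_done(): hands the job in; it is judged then, once.
The state is a dict: "time_s": time; "joint_pos": joint angles; "joint_velocities": joint speeds; "joint_efforts": joint torques, N m; "tool_pos": TCP position; "ee_rot": TCP orientation; "contact_force": force on the tool from outside, world axes, zero at the start; "moment": the same for the moment, N m; "opening": opening from 0.0 (shut) to 1.0 (fully open); "finger_force": force on a finger pad.
Only numpy, scipy, OpenCV 4.12 (cv2) and the standard library are available. Lean on these libraries where they do the work, as an engineer would, in place of code of your own. Each camera call takes 0.05 s, during which the arm holds its last target. There are 200 camera calls.

## Working session

There is one attempt and no reset: what is moved stays moved. The work goes in short steps, Python scripts to look and compute and a tool call to move; the robot and the scene stay as the last step left them, time stands still between calls to the robot, and variables do not carry over. Pictures are saved under pics/ and viewed, at most 10 in all, crops included, and the job is handed in when it is done.

Besides the shell and the picture viewer there is one more tool, called after "Emit:" as a command line: name --argument value ..., lists and objects as JSON in quotes. play_rows: Moves the arm, as the interface text tells. Its arguments: {"type":"object","properties":{"plan":{"type":"array","items":{"type":"number"}}},"required":["plan"]}

```bash
mkdir -p pics; cat > h.py <<'E'
import numpy as np,cv2
from workcell import bot,snapshot,workorder
def snap(n):
    s=snapshot(n); np.savez(f'{n}.npz',**s); return s
def save(s,f): cv2.imwrite('pics/'+f,cv2.cvtColor(s['frame'],cv2.COLOR_RGB2BGR))
def ray(s,uv,z):
    uv=np.atleast_2d(uv).astype(float)
    d=np.c_[(uv[:,0]-s['cx'])/s['fx'],(uv[:,1]-s['cy'])/s['fy'],np.ones(len(uv))]@s['R']
    c=-s['R'].T@s['t']
    return c+d*((z-c[2])/d[:,2])[:,None]
def cloud(s):
    v,u=np.mgrid[:480,:640]; Z=s['range_z'].astype(float)
    P=np.stack([(u-s['cx'])/s['fx']*Z,(v-s['cy'])/s['fy']*Z,Z],-1)
    return (P-s['t'])@s['R']
E
python3 - <<'E'
from h import *
for n in('top','side'):
    s=snap(n); save(s,n+'1.png'); print(n,s['R'].round(3).tolist(),s['t'],s['fx'])
print(bot.get_obs(), bot.hold_point_z)
E
```

```text
top [[-0.027, -1.0, 0.005], [-0.984, 0.026, -0.179], [0.178, -0.009, -0.984]] [0.02308966 0.52841715 1.25463185] 461.2708444849167
side [[-0.904, -0.427, 0.003], [-0.306, 0.643, -0.702], [0.298, -0.636, -0.712]] [0.44166791 0.19865929 1.09432471] 452.5073277736846
{'time_s': 0.1, 'joint_pos': array([-9.56375471e-01,  3.85479356e-01,  6.77514699e-03, -4.45671405e-04,
       -1.19399202e+00, -2.58609135e-01]), 'joint_velocities': array([ 1.31435080e-04, -1.40537665e-03,  2.43629236e-03,  7.17902555e-04,
        7.10896361e-05, -1.58328724e-03]), 'joint_efforts': array([ 5.60558055e-04, -3.93318951e+01,  1.88929385e+01,  4.19785917e+00,
       -2.55585073e-03,  4.39337015e-06]), 'tool_pos': array([ 0.21753686, -0.5852909 ,  0.19183459]), 'ee_rot': array([-2.13921593e-04, -1.76887900e-01,  9.84230525e-01,  9.48444571e-04]), 'contact_force': array([ 0.00569474,  0.32614549, -0.87972301]), 'moment': array([ 0.03002674,  0.0039364 , -0.00503144]), 'finger_force': 0.0, 'opening': 1.0001736697821728} 0.0187
```

View pics/top1.png

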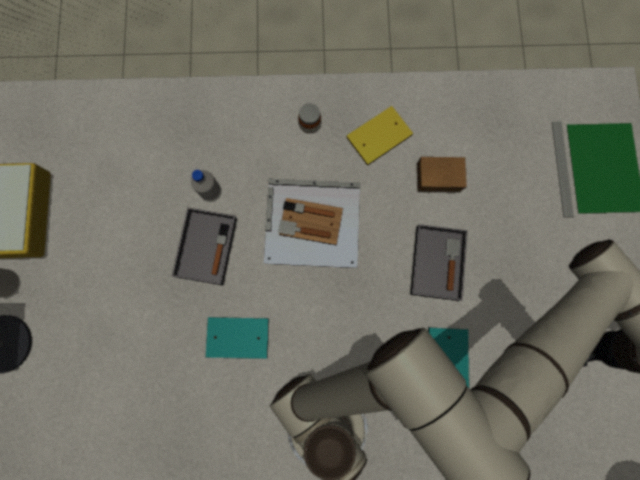

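View pics/side1.png

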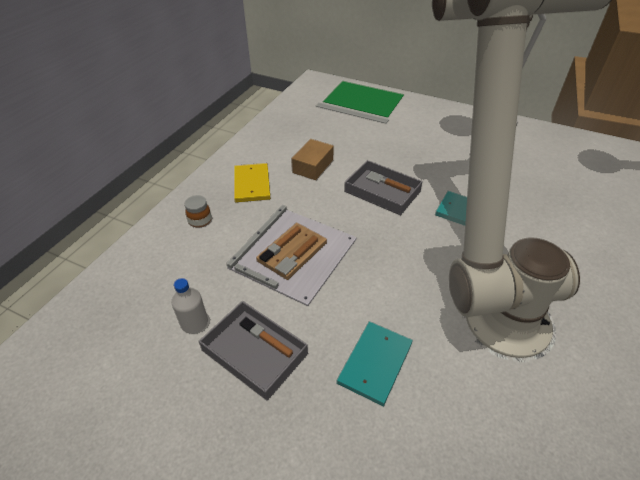

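The top view shows the jig at about (312,225), with the brush at (310,208) and the spatula at (305,230) on the beech board, working ends left (+y). The brush tray is at (205,246) with the bottle close by at (202,183). The spatula tray is at (438,262) with the carton at (442,174).

```bash
cat > m.py <<'E'
from h import *
s=dict(np.load('top.npz')); f=s['frame']; hsv=cv2.cvtColor(f,cv2.COLOR_RGB2HSV)
P=cloud(s)
def box(m,z,name,minA=60):
    n,l,st,c=cv2.connectedComponentsWithStats(m.astype(np.uint8))
    for i in range(1,n):
        if st[i,4]<minA: continue
        uv=np.argwhere(l==i)[:,::-1]
        w=ray(s,uv,z)[:,:2].astype(np.float32)*1000
        r=cv2.minAreaRect(w); b=cv2.boxPoints(r)
        print(name,c[i].round(),st[i,4],'ctr',np.round(r[0],1),'size',np.round(r[1],1),'ang',round(r[2],1),'zmed',np.median(P[l==i][:,2]).round(4))
roi=np.zeros((480,640),bool); roi[165:310,160:480]=True
H,S,V=[hsv[...,i].astype(int) for i in range(3)]
for p in[(312,255),(333,225),(322,210),(318,232),(190,250),(440,262),(268,200),(310,183),(290,205),(290,228)]: print(p,hsv[p[1],p[0]],P[p[1],p[0]].round(3))
box(roi&(S>90)&(H<25),.026,'orange')
Z=P[...,2]
print('tray'); box(roi&(S<60)&(V<110),.02,'dark',300)
big=cv2.resize(cv2.cvtColor(f[165:310,160:480],cv2.COLOR_RGB2BGR),None,fx=2.5,fy=2.5,interpolation=cv2.INTER_CUBIC); cv2.imwrite('pics/crop1.png',big)
E
python3 m.py
```

```text
(312, 255) [100  15 150] [0.476 0.028 0.009]
(333, 225) [ 15 133 109] [ 0.56  -0.035  0.02 ]
(322, 210) [ 12 173  90] [ 0.6   -0.004  0.044]
(318, 232) [ 13 172  86] [0.537 0.009 0.04 ]
(190, 250) [ 8 12 84] [0.501 0.382 0.   ]
(440, 262) [23 13 81] [ 0.446 -0.341  0.003]
(268, 200) [ 30  18 102] [0.639 0.153 0.021]
(310, 183) [ 30  17 104] [0.688 0.029 0.021]
(290, 205) [150  16  16] [0.618 0.088 0.039]
(290, 228) [ 30  18 111] [0.552 0.089 0.036]
orange [441. 177.] 1222 ctr [ 691.7 -357.9] size [140.8  79.4] ang 88.5 zmed 0.0588
orange [315. 221.] 1679 ctr [573.   29.6] size [164.8 107.6] ang 77.7 zmed 0.0266
orange [217. 259.] 172 ctr [469.5 298.6] size [16.2 87.8] ang 78.6 zmed 0.0176
orange [451. 275.] 189 ctr [ 406.7 -362.3] size [18.1 85.1] ang 81.5 zmed 0.0177
tray
dark [207. 187.] 618 ctr [686.1 333.8] size [103.2  71.1] ang 32.7 zmed 0.092
dark [314. 184.] 546 ctr [686.5  18.5] size [268.2  21.3] ang 85.7 zmed 0.0203
dark [204. 246.] 3613 ctr [509.4 334.7] size [155.9 208.5] ang 78.9 zmed 0.0047
dark [437. 262.] 3662 ctr [ 445.2 -331.7] size [153.5 209.2] ang 81.0 zmed 0.0051
```

View pics/crop1.png

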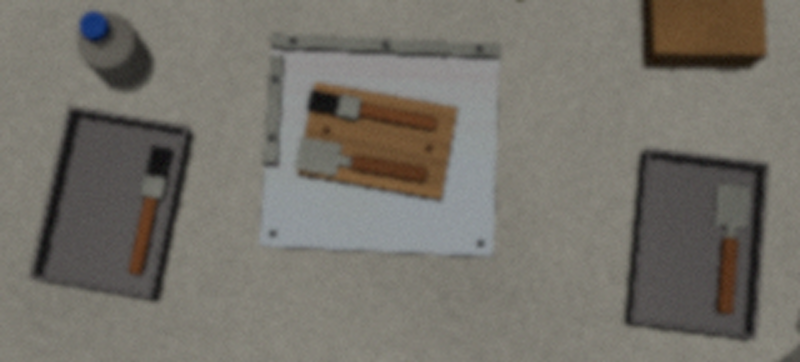

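```bash
cat >> h.py <<'E'
def go(x,y,z,yh=None):
    """print tool-frame move (turn first, then shift) to world mm target, tool-y heading yh deg (mod 180)"""
    o=bot.get_obs(); q=o['ee_rot']; p=np.array(o['tool_pos'])*1000
    from scipy.spatial.transform import Rotation as Ro
    R=Ro.from_quat([q[1],q[2],q[3],q[0]]).as_matrix()
    h=np.degrees(np.arctan2(R[1,1],R[0,1]))
    d=0 if yh is None else (yh-h+180)%360-180
    a=np.radians(h+d); yv=np.array([np.cos(a),np.sin(a),0]); zv=np.array([0,0,-1]); xv=np.cross(yv,zv)
    e=np.array([x,y,z])-p
    print('now',p.round(1),'yhead %.1f'%h,'tilt z',R[:,2].round(3),'| turn %.1f'%-d,'shift',np.round([e@xv,e@yv,e@zv],1),'t',round(o['time_s'],2),'grip',round(o['opening'],3))
E
python3 - <<'E'
from h import *
go(560,30,260,167.7)
s=dict(np.load('top.npz'));P=cloud(s);Z=P[...,2]
for nm,r in(('bottle',(slice(160,210),slice(180,225))),('carton',(slice(145,200),slice(410,475)))):
    q=P[r].reshape(-1,3); q=q[q[:,2]>.03]; t=q[q[:,2]>q[:,2].max()-.02]
    print(nm,q.min(0).round(3),q.max(0).round(3),np.median(t,0).round(3))
E
```

```text
now [ 217.5 -585.3  191.8] yhead 110.4 tilt z [-0.001  0.002 -1.   ] | turn -57.3 shift [-674.1 -203.5  -68.2] t 0.1 grip 1.0
bottle [0.297 0.021 0.031] [0.711 0.382 1.329] [0.297 0.021 1.329]
carton [ 0.297 -0.423  0.03 ] [0.746 0.021 1.329] [0.297 0.021 1.329]
```

Emit:
play_rows --plan '[0, 0, -10, -9.5, 1, 0, 0, -10, -9.5, 1, 0, 0, -10, -9.5, 1, 0, 0, -10, -9.5, 1, 0, 0, -10, -9.5, 1, 0, 0, -10, -9.5, 1, -48, -14.5, 0, 0, 0.5, -48, -14.5, 0, 0, 0.5, -48, -14.5, 0, 0, 0.5, -48, -14.5, 0, 0, 0.5, -48, -14.5, 0, 0, 0.5, -48, -14.5, 0, 0, 0.5, -48, -14.5, 0, 0, 0.5, -48, -14.5, 0, 0, 0.5, -48, -14.5, 0, 0, 0.5, -48, -14.5, 0, 0, 0.5, -48, -14.5, 0, 0, 0.5, -48, -14.5, 0, 0, 0.5, -48, -14.5, 0, 0, 0.5, -48, -14.5, 0, 0, 0.5]'

```text
time_s: 2.6
tool_pos: [0.5629, 0.0272, 0.2524]
ee_rot: [-0.0, -0.625, 0.78, 0.0]
contact_force: [1.2, -0.7, 0.6]
opening: 0.5
finger_force: 0.0
```

```bash
python3 - <<'E'
from h import *
go(560,30,260,167.7)
s=snap('wrist'); save(s,'w1.png'); print(s['R'].round(3).tolist(),-s['R'].T@s['t'],s['fx'])
E
```

```text
now [562.9  27.2 252.4] yhead 167.4 tilt z [-0.001 -0.    -1.   ] | turn -0.3 shift [-2.1  3.4 -7.6] t 2.6 grip 0.5
[[-0.976, 0.218, 0.002], [0.208, 0.93, 0.305], [0.065, 0.298, -0.953]] [ 0.54755124 -0.0489273   0.43327188] 362.2672496718212
```

View pics/w1.png

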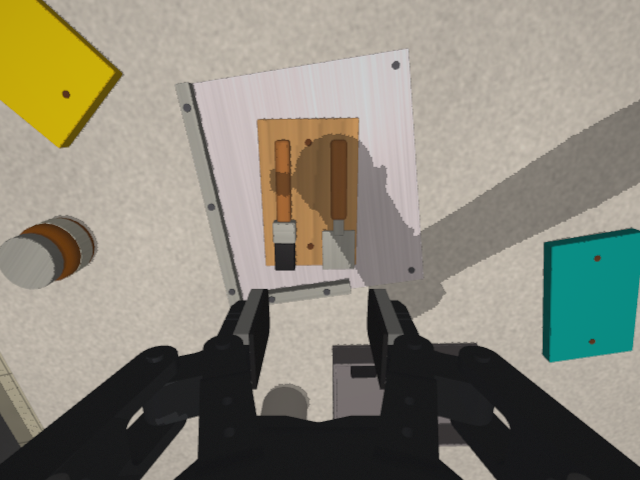

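The wrist view is clear. The brush handle runs from (282,140) to (285,222) and the spatula handle from (339,140) to (338,220). The board corners are near (258,119), (358,118), (355,265) and (266,265), and the jig's inner corner is near (238,290).

```bash
python3 - <<'E'
from h import *
s=dict(np.load('wrist.npz')); f=s['frame']; hsv=cv2.cvtColor(f,cv2.COLOR_RGB2HSV); P=cloud(s); Zt=P[...,2]*1000
H,S,V=[hsv[...,i].astype(int) for i in range(3)]
roi=np.zeros((480,640),bool); roi[105:280,245:372]=True
for p in[(283,160),(283,205),(339,160),(310,130),(310,180),(300,230),(310,245)]: print(p,hsv[p[1],p[0]],P[p[1],p[0]].round(3))
def pr(m,z,n):
    k,l,st,c=cv2.connectedComponentsWithStats(m.astype(np.uint8)); i=1+st[1:,4].argmax()
    uv=np.argwhere(l==i)[:,::-1]; w=ray(s,uv,z/1000)[:,:2].astype(np.float32)*1000
    r=cv2.minAreaRect(w); print(n,st[i],'ctr',np.round(r[0],1),np.round(r[1],1),round(r[2],2),'z',np.median(Zt[l==i]).round(1)); print('  ',cv2.boxPoints(r).round(1).tolist())
pr(roi&(S>60)&(H<25),26,'board')
hi=roi&(Zt>34)&(Zt<60)&(S>60)
m=hi.copy(); m[:,312:]=0; pr(m,41,'brush h'); m=hi.copy(); m[:,:312]=0; pr(m,41,'spat h')
pl=np.zeros((480,640),bool); pl[40:310,170:430]=True
pr(pl&(S<45)&(V>60)&(Zt<15)&(Zt>4),8,'plate')
for n,uv,z in(('fence',[(187,84),(239,297)],22),('fence in top',[(193,84),(240,290)],22),('plate far corners',[(409,49),(425,285)],8),('stop end',[(350,283),(351,293)],22)): print(n,ray(s,uv,z/1000)[:,:2].round(4).tolist())
t=dict(np.load('top.npz')); print('cap',ray(t,[(197,176)],.15))
E
```

```text
(283, 160) [ 14 172 166] [ 0.592 -0.017  0.042]
(283, 205) [ 14 172 165] [0.604 0.031 0.041]
(339, 160) [ 14 169  98] [ 0.534 -0.004  0.041]
(310, 130) [ 16 135 185] [ 0.558 -0.04   0.026]
(310, 180) [ 16 132 120] [0.57  0.013 0.026]
(300, 230) [ 16 136 176] [0.594 0.067 0.026]
(310, 245) [ 11 165  91] [0.587 0.088 0.027]
board [  257   118   102   148 11984] ctr [575.   30.3] [169.6 109.5] 78.17 z 26.2
   [[504.0, -41.5], [611.0999755859375, -63.900001525878906], [645.9000244140625, 102.0], [538.7999877929688, 124.5]]
brush h [ 274  140   17   82 1215] ctr [598.8   5.8] [88.1 16.2] 77.08 z 40.6
   [[581.0999755859375, -35.29999923706055], [596.9000244140625, -38.900001525878906], [616.5999755859375, 47.0], [600.7999877929688, 50.599998474121094]]
spat h [ 330  140   17   82 1329] ctr [539.6  19. ] [88.1 17.7] 78.01 z 40.5
   [[521.7999877929688, -22.299999237060547], [539.0999755859375, -25.899999618530273], [557.4000244140625, 60.20000076293945], [540.0999755859375, 63.900001525878906]]
plate [  190    49   233   252 30400] ctr [566.6  27.2] [269.5 237.5] 85.81 z 7.9
   [[438.3999938964844, -98.5], [675.2000122070312, -115.9000015258789], [694.9000244140625, 152.89999389648438], [458.0, 170.1999969482422]]
fence [[0.6735, -0.1134], [0.6904, 0.1376]]
fence in top [[0.6673, -0.112], [0.6864, 0.1285]]
plate far corners [[0.4373, -0.0971], [0.4564, 0.1798]]
stop end [[0.5502, 0.1492], [0.5516, 0.163]]
cap [[0.67609682 0.32752962 0.15      ]]
```

```bash
python3 -c "
from h import *
go(602.1,20.4,29,167.1)"
```

```text
now [565.9  31.3 251.5] yhead 167.6 tilt z [ 0.001  0.001 -1.   ] | turn 0.5 shift [  2.5 -37.8 222.5] t 2.65 grip 0.5
```

Emit:
play_rows --plan '[2.5, -10, 30, 0.5, 0.5, 0, -14, 45, 0, 0.5, 0, -14, 50, 0, 0.5, 0, 0, 50, 0, 0.5, 0, 0, 30, 0, 0.5, 0, 0, 0, 0, 0.5, 0, 0, 0, 0, 0.5]'

```text
time_s: 3.52
tool_pos: [0.6002, 0.0148, 0.0491]
ee_rot: [0.001, -0.622, 0.783, -0.001]
contact_force: [0.8, 0.8, 0.4]
opening: 0.497
finger_force: 0.0
```

```bash
python3 -c "
from h import *
go(602.1,20.4,29,167.1)"
```

```text
now [600.2  14.8  49.1] yhead 166.9 tilt z [ 0.002  0.    -1.   ] | turn -0.2 shift [-5.9 -0.6 20.1] t 3.52 grip 0.497
```

Emit:
play_rows --plan '[-5.5, 0, 10, 0, 0.5, 0, 0, 9, 0, 0.5, 0, 0, 0, 0, 0.5]'

```text
time_s: 3.9
tool_pos: [0.5996, 0.02, 0.0281]
ee_rot: [-0.001, -0.622, 0.783, 0.0]
contact_force: [-0.0, 0.6, 0.6]
opening: 0.498
finger_force: 0.0
```

```bash
python3 -c "
from h import *
go(602.1,20.4,29,167.1)"
```

```text
now [599.6  20.   28.1] yhead 166.9 tilt z [-0.002 -0.    -1.   ] | turn -0.2 shift [-1.  -2.3 -0.9] t 3.9 grip 0.498
```

Emit:
play_rows --plan '[-1, -2, -1.5, 0, 0.4, 0, 0, 0, 0, 0.1, 0, 0, 0, 0, 0, 0, 0, 0, 0, 0, 0, 0, 0, 0, 0, 0, 0, 0, 0, 0]'

```text
time_s: 4.65
tool_pos: [0.6025, 0.0205, 0.0303]
ee_rot: [-0.0, -0.622, 0.783, 0.0]
contact_force: [-0.5, 0.1, -0.4]
opening: 0.0
finger_force: 0.0
```

```bash
python3 - <<'E'
from h import *
s=snap('wrist'); save(s,'w2.png')
E
```

```text
(no output)
```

View pics/w2.png

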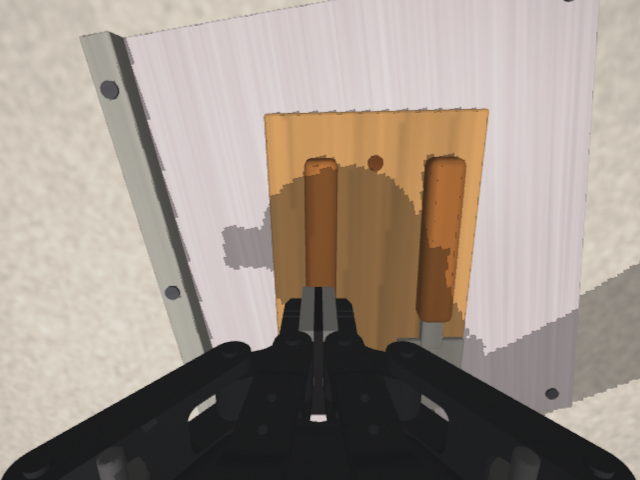

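The wrist view shows the fingers shut at (319,300), in line with the brush handle (305–337, rows 158–288). The opening reads 0, so nothing is held. I'll check the heights from the depth image.

```bash
python3 - <<'E'
from h import *
s=dict(np.load('wrist.npz')); P=cloud(s)*1000
for p in[(320,170),(320,230),(320,280),(312,292),(326,292),(310,310),(328,310),(310,325),(295,305),(350,305),(290,250),(445,200),(420,340),(345,335)]: print(p,P[p[1],p[0]].round(1))
o=bot.get_obs(); print(o['tool_pos'],o['opening'],-s['R'].T@s['t'])
E
```

```text
(320, 170) [590.3 -33.3  41. ]
(320, 230) [596.9  -4.7  40.6]
(320, 280) [602.9  21.3  41.1]
(312, 292) [603.6   8.9  78.4]
(326, 292) [598.3  11.   76.7]
(310, 310) [604.2   9.1  92.4]
(328, 310) [597.7  10.   93.4]
(310, 325) [604.    9.2 102.6]
(295, 305) [611.3  11.7  81.1]
(350, 305) [589.7  16.4  81.6]
(290, 250) [616.4   7.4  25.1]
(445, 200) [535.   -5.6  40.1]
(420, 340) [556.9  73.1  34.6]
(345, 335) [592.6   9.3 112.4]
[0.60247982 0.02051983 0.03031264] 0.00607483773786648 [ 0.58632255 -0.05546311  0.21113648]
```

```bash
python3 - <<'E'
from h import *
s=dict(np.load('wrist.npz')); P=cloud(s)*1000
for c in(305,310,328,333):
  for r in range(282,298,2): print(c,r,P[r,c].round(1))
X=np.array([[.6009,.0095,.0303],[.6025,.0205,.0303]]); c=X@s['R'].T+s['t']; print(c[:,:2]/c[:,2:]*s['fx']+[s['cx'],s['cy']])
E
```

```text
305 282 [611.   21.6  39. ]
305 284 [611.3  22.8  38.9]
305 286 [611.7  24.3  37.9]
305 288 [606.5   8.3  74.6]
305 290 [606.5   8.5  76. ]
305 292 [606.5   8.7  77.4]
305 294 [606.4   8.6  79.5]
305 296 [606.4   8.6  81.2]
310 282 [608.1  21.1  41.4]
310 284 [608.4  22.   41.7]
310 286 [608.8  23.8  40.4]
310 288 [604.6   9.1  73.9]
310 290 [604.4   8.6  76.7]
310 292 [604.6   9.5  76.8]
310 294 [604.5   9.   79.6]
310 296 [604.5   9.3  80.8]
328 282 [599.2  23.4  41. ]
328 284 [599.4  24.3  41.3]
328 286 [599.6  25.4  41.4]
328 288 [597.3  10.7  74.2]
328 290 [597.3  10.7  75.9]
328 292 [597.4  10.8  77.5]
328 294 [597.5  11.1  78.6]
328 296 [597.4  10.4  81.8]
333 282 [596.7  24.5  39.9]
333 284 [597.   25.3  40.4]
333 286 [597.2  26.7  39.9]
333 288 [595.2  11.   74.6]
333 290 [595.4  11.4  75.5]
333 292 [595.5  11.9  76.3]
333 294 [595.5  11.4  79. ]
333 296 [595.5  11.1  81.3]
[[318.59582461 250.84994135]
 [320.30872374 270.08918291]]
```

The depth image puts the fingertips at z≈74 mm while the TCP reads 30. The real tips therefore sit about 44 mm behind the stated TCP, and the fingers closed above the handle. I'll reopen and go lower carefully, watching the force.

Emit:
play_rows --plan '[0, 0, 0, 0, 0.5, 0, 0, 0, 0, 0.5, 0, 0, 0, 0, 0.5, 0, 0, 10, 0, 0.5, 0, 0, 10, 0, 0.5, 0, 0, 8, 0, 0.5, 0, 0, 6, 0, 0.5, 0, 0, 0, 0, 0.5]'

```text
time_s: 5.7
tool_pos: [0.6021, 0.0204, -0.0044]
ee_rot: [-0.001, -0.622, 0.783, 0.0]
contact_force: [-0.4, -0.6, -0.2]
opening: 0.499
finger_force: 0.0
```

```bash
python3 - <<'E'
from h import *
go(602.1,20.4,-15,167.1)
s=snap('wrist'); save(s,'w3.png'); P=cloud(s)*1000
m=(P[...,2]>28)&(P[...,2]<75)&(P[...,1]<14)&(np.abs(P[...,1]-10)<4)
# finger front: lowest z per column
for c in range(240,400,8):
    col=P[200:400,c]; j=np.argmax(s['range_z'][200:400,c]<.165); print(c,200+j,col[j].round(1),col[j+3].round(1))
E
```

```text
now [602.1  20.4  -4.4] yhead 166.9 tilt z [-0.001 -0.    -1.   ] | turn -0.2 shift [ 0.  -0.  10.6] t 5.7 grip 0.499
240 286 [586.2 -55.5 176.4] [643.3  15.9   8.3]
248 220 [586.2 -55.5 176.4] [629.4 -16.8   8.3]
256 289 [625.9   3.7  40.6] [625.6   3.9  43. ]
264 200 [615.5 -28.9  25.4] [615.8 -27.8  25.8]
272 200 [612.  -28.4  26.4] [612.7 -26.8  24.8]
280 200 [608.7 -27.6  26.5] [609.1 -26.3  26.3]
288 200 [605.6 -26.7  25.5] [605.9 -25.4  25.5]
296 200 [602.2 -26.   26.2] [602.6 -24.6  25.3]
304 200 [597.7 -28.   40. ] [598.  -26.9  39.8]
312 200 [594.7 -27.7  41.6] [595.  -26.4  41.1]
320 200 [591.7 -27.   41.7] [592.  -25.7  40.7]
328 200 [588.8 -26.1  40.6] [589.  -24.9  40.5]
336 200 [585.8 -25.1  39.5] [586.  -24.   39.5]
344 200 [582.5 -21.5  26.4] [582.7 -20.2  26.4]
352 200 [579.2 -20.6  25.9] [579.4 -19.2  25.3]
360 200 [575.9 -19.9  26.1] [576.1 -18.3  25.1]
368 200 [572.6 -19.1  26.1] [572.8 -17.7  25.5]
376 200 [569.4 -18.6  27.2] [569.5 -16.9  25.6]
384 200 [566.  -17.6  26.4] [566.2 -16.2  25.7]
392 200 [562.6 -16.7  25.7] [562.8 -15.4  25.5]
```

View pics/w3.png

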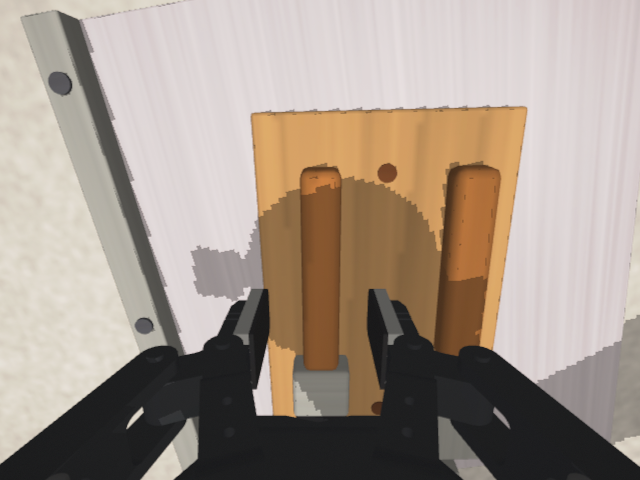

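The open fingers now straddle the handle (pads at columns 250 and 385, tips at z≈40). I'll go 10.5 mm lower and close.

Emit:
play_rows --plan '[0, 0, 5, 0, 0.5, 0, 0, 5.5, 0, 0.5, 0, 0, 0, 0, 0.5, 0, 0, 0, 0, 0.2, 0, 0, 0, 0, 0, 0, 0, 0, 0, 0, 0, 0, 0, 0, 0, 0, 0, 0, 0, 0]'

```text
time_s: 6.75
tool_pos: [0.6035, 0.0206, -0.0119]
ee_rot: [0.001, -0.622, 0.783, -0.001]
contact_force: [-2.6, 0.4, 11.8]
opening: 0.169
finger_force: 64.7
```

Emit:
play_rows --plan '[0, 0, -10, 0, 0, 0, 0, -30, 0, 0, 0, 0, -40, 0, 0, 0, 0, -40, 0, 0, 0, 0, -20, 9.8, 0, 0, 0, 0, 9.8, 0, 0, 0, 0, 9.8, 0, 0, 0, 0, 9.8, 0, 0, 0, 0, 9.8, 0, 0, 0, 0, 9.8, 0, 0, 0, 0, 9.8, 0, 0, 0, 0, 9.8, 0, 0, 0, 0, 9.8, 0, 0, 0, 0, 0, 0]'

```text
time_s: 8.5
tool_pos: [0.6022, 0.0205, 0.1255]
ee_rot: [-0.0, 0.098, 0.995, 0.0]
contact_force: [0.1, 0.3, -0.3]
opening: 0.165
finger_force: 61.0
```

```bash
python3 -c "
from h import *
go(496.6,356.5,-33,78.7)"
```

```text
now [602.2  20.5 125.5] yhead 78.8 tilt z [-0.001  0.    -1.   ] | turn 0.1 shift [169.4 308.8 158.5] t 8.5 grip 0.165
```

Emit:
play_rows --plan '[24, 44, 0, 0, 0, 24, 44, 0, 0, 0, 24, 44, 0, 0, 0, 24, 44, 0, 0, 0, 24, 44, 0, 0, 0, 24, 44, 0, 0, 0, 25, 44, 0, 0, 0, 0, 0, 0, 0, 0, 0, 0, 0, 0, 0]'

```text
time_s: 9.62
tool_pos: [0.4969, 0.3554, 0.1255]
ee_rot: [-0.0, 0.098, 0.995, -0.0]
contact_force: [-0.6, -0.2, -0.9]
opening: 0.169
finger_force: 61.0
```

```bash
python3 - <<'E'
from h import *
go(496.6,356.5,-33,78.7)
s=snap('wrist'); save(s,'w4.png'); 
t=snap('top'); P=cloud(t)*1000
E
```

```text
now [496.9 355.4 125.5] yhead 78.8 tilt z [-0.001 -0.001 -1.   ] | turn 0.1 shift [  0.5   1.1 158.5] t 9.62 grip 0.169
```

View pics/w4.png

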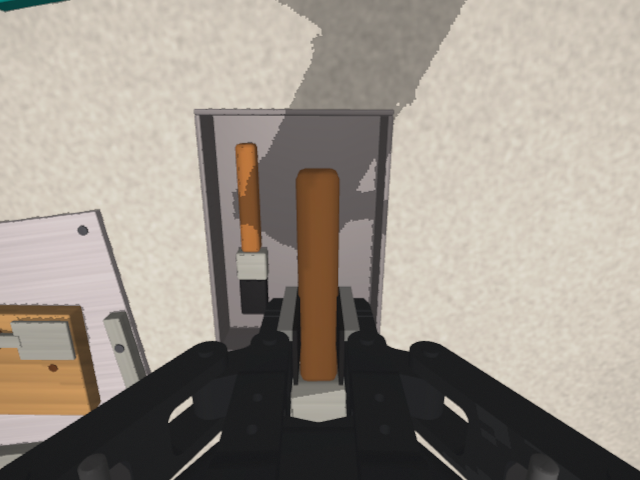

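The held brush lies parallel over the free strip of the brush tray (rim from (195,112) to (393,112)). I'll lower it.

Emit:
play_rows --plan '[0, 1, 40, 0, 0, 0, 0, 40, 0, 0, 0, 0, 35, 0, 0, 0, 0, 25, 0, 0, 0, 0, 12, 0, 0, 0, 0, 4, 0, 0, 0, 0, 0, 0, 0]'

```text
time_s: 10.6
tool_pos: [0.498, 0.3569, -0.0294]
ee_rot: [0.0, 0.099, 0.995, 0.001]
contact_force: [0.3, 0.1, -0.4]
opening: 0.167
finger_force: 61.0
```

Emit:
play_rows --plan '[0, 0, 2.5, 0, 0, 0, 0, 0, 0, 0, 0, 0, 0, 0, 0.35, 0, 0, 0, 0, 0.4, 0, 0, 0, 0, 0.4, 0, 0, -15, 0, 0.4, 0, 0, -40, 0, 0.4, 0, 0, -40, 0, 0.4, 0, 0, -40, 0, 0.5, 0, 0, 0, 0, 0.5]'

```text
time_s: 11.85
tool_pos: [0.4996, 0.3587, 0.1078]
ee_rot: [0.003, 0.098, 0.995, 0.004]
contact_force: [-0.2, -0.1, -0.6]
opening: 0.503
finger_force: 0.0
```

```bash
python3 - <<'E'
from h import *
go(542.9,34.6,120,168)
s=snap('wrist'); P=cloud(s)*1000; hsv=cv2.cvtColor(s['frame'],cv2.COLOR_RGB2HSV)
m=(hsv[...,1]>90)&(hsv[...,0]<25)&(P[...,0]<600)&(P[...,1]>250)
k,l,st,c=cv2.connectedComponentsWithStats(m.astype(np.uint8))
for i in range(1,k):
    if st[i,4]>150: print(c[i].round(),st[i,4],np.median(P[l==i],0).round(1),cv2.minAreaRect(P[l==i][:,:2].astype(np.float32)))
E
```

```text
now [499.6 358.7 107.8] yhead 78.7 tilt z [ 0.007  0.007 -1.   ] | turn -89.3 shift [ 308.1 -109.8  -12.2] t 11.85 grip 0.503
[238. 198.] 2585 [468.1 304.   18.3] ((456.6913757324219, 314.3945007324219), (51.044517517089844, 123.52172088623047), 52.210601806640625)
[314. 198.] 2318 [479.  360.5  18.5] ((475.9512939453125, 361.5855712890625), (15.871101379394531, 107.06084442138672), 78.99683380126953)
```

Emit:
play_rows --plan '[0, 0, -12, -9.9, 0.5, 0, 0, 0, -9.9, 0.5, 0, 0, 0, -9.9, 0.5, 0, 0, 0, -9.9, 0.5, 0, 0, 0, -9.9, 0.5, 0, 0, 0, -9.9, 0.5, 0, 0, 0, -9.9, 0.5, 0, 0, 0, -9.9, 0.5, 0, 0, 0, -9.9, 0.5, 44, -15.7, 0, 0, 0.5, 44, -15.7, 0, 0, 0.5, 44, -15.7, 0, 0, 0.5, 44, -15.7, 0, 0, 0.5, 44, -15.7, 0, 0, 0.5, 44, -15.7, 0, 0, 0.5, 44, -15.7, 0, 0, 0.5, 0, 0, 0, 0, 0.5, 0, 0, 0, 0, 0.5]'

```text
time_s: 14.15
tool_pos: [0.5392, 0.0323, 0.1138]
ee_rot: [-0.0, -0.628, 0.779, 0.0]
contact_force: [0.0, 0.2, 0.1]
opening: 0.499
finger_force: 0.0
```

```bash
python3 - <<'E'
from h import *
go(542.9,34.6,-13,168)
s=snap('wrist'); P=cloud(s)*1000; hsv=cv2.cvtColor(s['frame'],cv2.COLOR_RGB2HSV)
m=(P[...,2]>34)&(P[...,2]<46)&(hsv[...,1]>90)&(hsv[...,0]<25)&(P[...,0]<600)
k,l,st,c=cv2.connectedComponentsWithStats(m.astype(np.uint8)); i=1+st[1:,4].argmax()
w=ray(s,np.argwhere(l==i)[:,::-1],.041)[:,:2].astype(np.float32)*1000
print(st[i],cv2.minAreaRect(w))
m=(P[...,2]>22)&(P[...,2]<30)&(hsv[...,1]>90)&(hsv[...,0]<25)
k,l,st,c=cv2.connectedComponentsWithStats(m.astype(np.uint8)); i=1+st[1:,4].argmax()
w=ray(s,np.argwhere(l==i)[:,::-1],.026)[:,:2].astype(np.float32)*1000
print(st[i],cv2.minAreaRect(w))
E
```

```text
now [539.2  32.3 113.8] yhead 167.8 tilt z [-0.001 -0.    -1.   ] | turn -0.2 shift [ -3.   -3.1 126.8] t 14.15 grip 0.499
[ 302  150   26  118 2841] ((539.3634033203125, 17.342662811279297), (86.3869400024414, 17.318050384521484), 78.2169189453125)
[  192   117   154   211 22862] ((574.8175659179688, 29.881271362304688), (168.41949462890625, 108.64051818847656), 78.18494415283203)
```

Emit:
play_rows --plan '[-3, -3, 30, 0, 0.5, 0, 0, 40, 0, 0.5, 0, 0, 30, 0, 0.5, 0, 0, 17, 0, 0.5, 0, 0, 8, 0, 0.5, 0, 0, 0, 0, 0.5, 0, 0, 0, 0, 0.2, 0, 0, 0, 0, 0, 0, 0, 0, 0, 0, 0, 0, 0, 0, 0, 0, 0, 0, 0, 0]'

```text
time_s: 15.58
tool_pos: [0.544, 0.035, -0.0096]
ee_rot: [0.001, -0.628, 0.778, -0.0]
contact_force: [-1.5, 0.8, 6.0]
opening: 0.189
finger_force: 61.3
```

Emit:
play_rows --plan '[0, 0, -10, 0, 0, 0, 0, -30, 0, 0, 0, 0, -40, 0, 0, 0, 0, -40, 0, 0, 0, 0, -20, 9.65, 0, 0, 0, 0, 9.65, 0, 0, 0, 0, 9.65, 0, 0, 0, 0, 9.65, 0, 0, 0, 0, 9.65, 0, 0, 0, 0, 9.65, 0, 0, 0, 0, 9.65, 0, 0, 0, 0, 9.65, 0, 0, 0, 0, 9.65, 0, 0, 0, 0, 0, 0]'

```text
time_s: 17.32
tool_pos: [0.5429, 0.0345, 0.1294]
ee_rot: [-0.0, 0.078, 0.997, 0.0]
contact_force: [0.3, 0.5, -0.6]
opening: 0.189
finger_force: 60.5
```

```bash
python3 -c "
from h import *
go(431.2,-302.7,-31,80.9)"
```

```text
now [542.9  34.5 129.4] yhead 81.0 tilt z [-0.  0. -1.] | turn 0.1 shift [  57.  -350.6  160.4] t 17.32 grip 0.189
```

Emit:
play_rows --plan '[7, -43.8, 0, 0, 0, 7, -43.8, 0, 0, 0, 7, -43.8, 0, 0, 0, 7, -43.8, 0, 0, 0, 7, -43.8, 0, 0, 0, 7, -43.8, 0, 0, 0, 7, -43.8, 0, 0, 0, 8, -43.8, 0, 0, 0, 0, 0, 0, 0, 0, 0, 0, 0, 0, 0]'

```text
time_s: 18.58
tool_pos: [0.4315, -0.3023, 0.1293]
ee_rot: [-0.0, 0.079, 0.997, 0.0]
contact_force: [0.5, -0.1, -0.6]
opening: 0.194
finger_force: 60.5
```

```bash
python3 - <<'E'
from h import *
go(431.2,-302.7,-31,80.9)
s=snap('wrist'); P=cloud(s)*1000; save(s,'w5.png')
hsv=cv2.cvtColor(s['frame'],cv2.COLOR_RGB2HSV)
m=(P[...,2]>12)&(P[...,2]<25)&(hsv[...,1]>90)&(hsv[...,0]<25)&(P[...,1]<-320)
k,l,st,c=cv2.connectedComponentsWithStats(m.astype(np.uint8)); i=1+st[1:,4].argmax()
w=ray(s,np.argwhere(l==i)[:,::-1],.019)[:,:2].astype(np.float32)*1000
print('fixed handle',st[i],cv2.minAreaRect(w))
E
```

```text
now [ 431.5 -302.3  129.3] yhead 81.0 tilt z [-0.  0. -1.] | turn 0.1 shift [  0.2  -0.5 160.3] t 18.57 grip 0.194
fixed handle [ 224  146   28  104 2219] ((407.3788146972656, -363.91033935546875), (17.840087890625, 85.549560546875), 81.18925476074219)
```

View pics/w5.png

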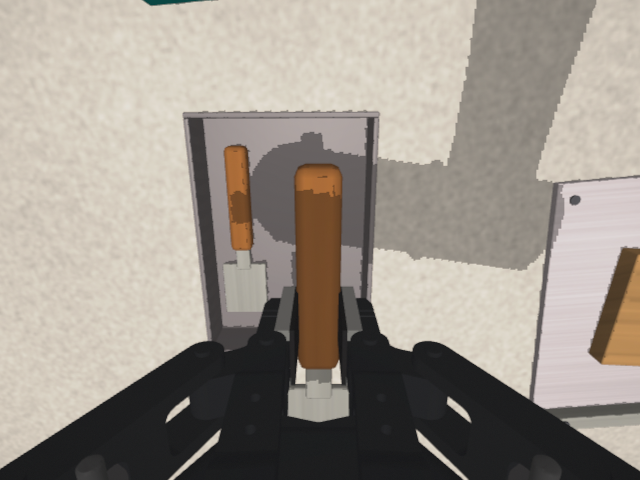

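The spatula hangs parallel over the free strip, with the fixed one at (240,230). I'll lower it.

Emit:
play_rows --plan '[0, -2, 40, 0, 0, 0, 0, 40, 0, 0, 0, 0, 35, 0, 0, 0, 0, 25, 0, 0, 0, 0, 14, 0, 0, 0, 0, 4.5, 0, 0, 0, 0, 0, 0, 0, 0, 0, 1.5, 0, 0, 0, 0, 0, 0, 0]'

```text
time_s: 19.75
tool_pos: [0.4318, -0.3045, -0.0301]
ee_rot: [0.001, 0.079, 0.997, -0.0]
contact_force: [-0.6, 0.1, 0.0]
opening: 0.192
finger_force: 60.5
```

Emit:
play_rows --plan '[0, 0, 1, 0, 0.3, 0, 0, 0, 0, 0.4, 0, 0, 0, 0, 0.4, 0, 0, -15, 0, 0.4, 0, 0, -40, 0, 0.4, 0, 0, -40, 0, 0.3, 0, 0, -40, 0, 0, 0, 0, 0, 0, 0]'

```text
time_s: 20.75
tool_pos: [0.434, -0.3054, 0.108]
ee_rot: [0.005, 0.079, 0.997, -0.001]
contact_force: [0.2, 0.4, -0.1]
opening: -0.004
finger_force: 0.0
```

```bash
python3 - <<'E'
from h import *
s=snap('wrist'); P=cloud(s)*1000
hsv=cv2.cvtColor(s['frame'],cv2.COLOR_RGB2HSV)
m=(P[...,2]<30)&(hsv[...,1]>90)&(hsv[...,0]<25)&(P[...,1]<-250)
k,l,st,c=cv2.connectedComponentsWithStats(m.astype(np.uint8))
for i in range(1,k):
    if st[i,4]>300: print(c[i].round(),np.median(P[l==i],0).round(1),cv2.minAreaRect(P[l==i][:,:2].astype(np.float32)))
ux=np.array([.9973,-.0732]);uy=np.array([.0732,.9973]); bc=np.array([574.9,30.1])
for tx,ty in((0,0),):pass
th=np.radians(-11.8); bx=np.array([np.cos(th),np.sin(th)]); by=np.array([-np.sin(th),np.cos(th)])
for n,a,b in(('near -y',-55,-85),('near +y',-55,85),('far +y',55,85),('far -y',55,-85)): 
    q=bc+a*bx+b*by-np.array([573,26.7]); print(n,bc+a*bx+b*by,'jig',q@ux,q@uy)
go(500,0,60,90-4.2)
E
```

```text
[319. 194.] [ 412.  -301.    18.4] ((415.443603515625, -301.30145263671875), (17.941984176635742, 87.67529296875), 81.09371948242188)
[236. 197.] [ 404.4 -363.4   18.2] ((407.9826965332031, -365.1078186035156), (17.608469009399414, 86.9297103881836), 81.33637237548828)
near -y [503.68012921 -41.85644519] jig -64.1143753491559 -73.44555733313662
near +y [538.44445802 124.5510109 ] jig -41.624936009597306 95.05734749402745
far +y [646.11987079 102.05644519] jig 67.40635534915586 80.5053573331366
far -y [611.35554198 -64.3510109 ] jig 44.916916009597266 -87.99754749402746
now [ 432.4 -304.6  105.7] yhead 80.9 tilt z [ 0.005 -0.001 -1.   ] | turn -4.9 shift [-45.1 308.8  45.7] t 20.8 grip 0.001
```

```bash
python3 -c "
from h import *
go(491,29.7,-30,85.8)"
```

```text
now [ 432.4 -304.6  105.7] yhead 80.9 tilt z [ 0.005 -0.001 -1.   ] | turn -4.9 shift [-33.9 337.7 135.7] t 20.8 grip 0.001
```

Emit:
play_rows --plan '[0, 0, 0, -4.9, 0, -4, 42, 0, 0, 0, -4, 42, 0, 0, 0, -4, 42, 0, 0, 0, -4, 42, 0, 0, 0, -4, 42, 0, 0, 0, -4, 42, 10, 0, 0, -5, 42, 15, 0, 0, -5, 43, 20, 0, 0, 0, 0, 40, 0, 0, 0, 0, 35, 0, 0, 0, 0, 10, 0, 0, 0, 0, 0, 0, 0]'

```text
time_s: 22.42
tool_pos: [0.4894, 0.029, -0.0271]
ee_rot: [-0.001, 0.036, 0.999, -0.0]
contact_force: [0.8, 0.9, -0.1]
opening: 0.001
finger_force: 0.0
```

```bash
python3 -c "
from h import *
go(491,29.7,-30,85.8)
print(bot.get_obs()['contact_force'])"
```

```text
now [489.4  29.  -27.1] yhead 85.8 tilt z [-0.002 -0.001 -1.   ] | turn 0.0 shift [-1.5  0.8  2.9] t 22.43 grip 0.001
[ 0.81341062  0.91141248 -0.06747105]
```

Emit:
play_rows --plan '[-5, 0, 2, 0, 0, -7, 0, 0, 0, 0, -7, 0, 0, 0, 0, -7, 0, 0, 0, 0, -7, 0, 0, 0, 0, -7, 0, 0, 0, 0, -7, 0, 0, 0, 0, -7, 0, 0, 0, 0, -5, 0, 0, 0, 0, -3, 0, 0, 0, 0, 0, 0, 0, 0, 0]'

```text
time_s: 23.8
tool_pos: [0.5524, 0.0249, -0.0287]
ee_rot: [0.001, 0.036, 0.999, 0.0]
contact_force: [-2.2, -1.1, -0.3]
opening: -0.002
finger_force: 0.6
```

```bash
cat > b.py <<'E'
from h import *
def board(v='wrist'):
    s=snap(v); P=cloud(s)*1000; hsv=cv2.cvtColor(s['frame'],cv2.COLOR_RGB2HSV)
    m=(P[...,2]>20)&(P[...,2]<32)&(hsv[...,1]>80)&(hsv[...,0]<25)&(abs(P[...,0]-600)<140)&(abs(P[...,1]-50)<160)
    k,l,st,c=cv2.connectedComponentsWithStats(m.astype(np.uint8)); i=1+st[1:,4].argmax()
    w=ray(s,np.argwhere(l==i)[:,::-1],.026)[:,:2].astype(np.float32)*1000
    r=cv2.minAreaRect(w); print(v,'board',np.round(r[0],1),np.round(r[1],1),round(r[2],2)); B=cv2.boxPoints(r)
    ux=np.array([.9973,-.0732]);uy=np.array([.0732,.9973]); q=B-[573,26.7]; print('  jig corners',np.c_[q@ux,q@uy].round(1).tolist())
    return s
E
python3 - <<'E'
from b import *
o=bot.get_obs(); print(o['contact_force'].round(1)); go(0,0,0)
board('top'); s=board(); save(s,'w6.png')
E
```

```text
[-2.2 -1.1 -0.3]
now [552.4  24.9 -28.7] yhead 85.8 tilt z [ 0.001  0.    -1.   ] | turn 0.0 shift [549.1 -64.9 -28.7] t 23.8 grip -0.002
top board [612.6 -39.2] [ 29.2 107.3] 88.21
  jig corners [[-8.7, -79.6], [98.5, -75.1], [97.3, -45.9], [-9.9, -50.4]]
wrist board [574.3  99.3] [66.3 26.9] 54.11
  jig corners [[-32.9, 51.3], [-10.0, 37.2], [24.8, 93.6], [1.9, 107.7]]
```

View pics/w6.png

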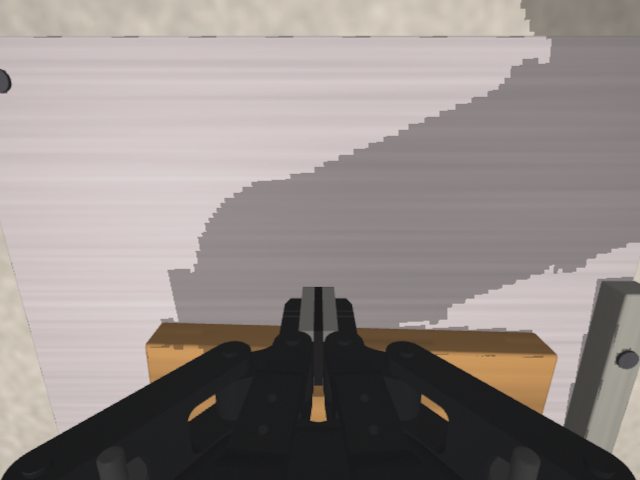

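The fingers are against the board's near edge, which runs from (160,325) to (535,335). It is almost parallel to the jig, with a gap left to the end stop at right. I'll keep pushing until the fence pushes back.

Emit:
play_rows --plan '[-3, 0, 0, 0, 0, -3, 0, 0, 0, 0, -2, 0, 0, 0, 0, -2, 0, 0, 0, 0, 0, 0, 0, 0, 0]'

```text
time_s: 24.52
tool_pos: [0.5596, 0.0234, -0.0289]
ee_rot: [-0.002, 0.037, 0.999, -0.001]
contact_force: [-6.8, -1.4, 3.0]
opening: 0.004
finger_force: 3.1
```

Emit:
play_rows --plan '[-2, 0, 0, 0, 0, -2, 0, 0, 0, 0, 0, 0, 0, 0, 0, 0, 0, 0, 0, 0]'

```text
time_s: 25.02
tool_pos: [0.5593, 0.023, -0.0294]
ee_rot: [-0.006, 0.037, 0.999, -0.001]
contact_force: [-13.9, 3.8, 10.0]
opening: -0.001
finger_force: 7.3
```

```bash
python3 -c "
from h import *
go(619.7,-89,-27,85.8)"
```

```text
now [559.3  23.  -29.4] yhead 85.8 tilt z [-0.012 -0.002 -1.   ] | turn -0.0 shift [ -68.5 -107.3   -2.4] t 25.02 grip -0.001
```

Emit:
play_rows --plan '[8, 0, 0, 0, 0, 7, 0, -20, 0, 0, 0, -20, -30, 0, 0, 0, -43, -15, 0, 0, 0, -45, 0, 0, 0, -40, 0, 0, 0, 0, -40, 0, 0, 0, 0, 0, 0, 0, 0, 0]'

```text
time_s: 26.02
tool_pos: [0.6268, -0.089, 0.0364]
ee_rot: [0.003, 0.036, 0.999, -0.0]
contact_force: [-0.3, 0.8, -0.8]
opening: -0.001
finger_force: 0.0
```

```bash
python3 - <<'E'
from b import *
go(619.7,-89,-27,85.8)
s=board(); board('top'); board('side')
E
```

```text
now [626.8 -89.   36.4] yhead 85.8 tilt z [ 0.006 -0.    -1.   ] | turn 0.0 shift [ 7.  -0.5 63.4] t 26.02 grip -0.001
wrist board [626.8  26.3] [160.2 109.4] 85.8
  jig corners [[-1.0, -76.6], [108.3, -76.6], [108.3, 83.6], [-1.0, 83.6]]
top board [618.5 -20.9] [110.2  71.5] 12.19
  jig corners [[-14.1, -25.4], [6.0, -94.0], [111.8, -62.9], [91.6, 5.7]]
side board [623.6  35.7] [173.1 112.3] 85.98
  jig corners [[-6.1, -74.0], [106.3, -73.7], [105.7, 99.4], [-6.6, 99.1]]
```

The wrist measurement now gives the board at 85.8°, parallel to the jig and against the fence, with about 27 mm left to the end stop. I'll lower and push +y.

Emit:
play_rows --plan '[5, 0, 30, 0, 0, 0, 0, 25, 0, 0, 0, 0, 9, 0, 0, 0, 6, 0, 0, 0, 0, 7, 0, 0, 0, 0, 7, 0, 0, 0, 0, 7, 0, 0, 0, 0, 7, 0, 0, 0, 0, 5, 0, 0, 0, 0, 3, 0, 0, 0, 0, 0, 0, 0, 0]'

```text
time_s: 27.55
tool_pos: [0.6207, -0.046, -0.0279]
ee_rot: [0.0, 0.036, 0.999, 0.0]
contact_force: [0.3, -1.2, -0.1]
opening: 0.003
finger_force: 0.8
```

```bash
python3 - <<'E'
from b import *
go(619.7,-41.8,-27,85.8)
board('side')
E
```

```text
now [620.7 -46.  -27.9] yhead 85.8 tilt z [ 0.  0. -1.] | turn 0.0 shift [ 1.3  4.1 -0.9] t 27.55 grip 0.003
side board [625.2  55.6] [174.2 112.6] 86.11
  jig corners [[-5.9, -54.8], [106.7, -54.2], [105.7, 120.1], [-6.8, 119.5]]
```

Emit:
play_rows --plan '[0, 2, 0, 0, 0, 0, 2, 0, 0, 0, 0, 2, 0, 0, 0, 0, 2, 0, 0, 0, 0, 0, 0, 0, 0]'

```text
time_s: 28.22
tool_pos: [0.6211, -0.0408, -0.0279]
ee_rot: [-0.0, 0.036, 0.999, -0.001]
contact_force: [2.0, -12.7, -1.7]
opening: -0.005
finger_force: 5.7
```

Emit:
play_rows --plan '[0, 2, 0, 0, 0, 0, 2, 0, 0, 0, 0, 0, 0, 0, 0]'

```text
time_s: 28.6
tool_pos: [0.621, -0.0406, -0.0277]
ee_rot: [-0.001, 0.037, 0.999, -0.003]
contact_force: [3.5, -24.2, -1.1]
opening: 0.003
finger_force: 12.2
```

Emit:
play_rows --plan '[0, -8, 0, 0, 0, 0, -8, -20, 0, 0, 0, 0, -40, 0, 0, 40, 25, 0, 0, 0, 30, 45, 0, 0, 0, 10, 40, 0, 0, 0, 0, 0, 0, 0, 0, 0, 0, 0, 0, 0]'

```text
time_s: 29.6
tool_pos: [0.5485, 0.0657, 0.0322]
ee_rot: [-0.0, 0.036, 0.999, 0.0]
contact_force: [-0.0, -0.3, 0.5]
opening: 0.006
finger_force: 0.0
```

```bash
python3 - <<'E'
from b import *
go(545.3,58.8,-27,85.8)
board('side'); board()
E
```

```text
now [548.5  65.7  32.2] yhead 85.9 tilt z [-0.  0. -1.] | turn 0.1 shift [ 2.7 -7.1 59.2] t 29.6 grip 0.006
side board [627.4  82. ] [127.5 112.7] 86.67
  jig corners [[-5.2, -5.4], [107.6, -3.7], [105.6, 123.7], [-7.1, 122.0]]
wrist board [590.    9.6] [66.9 45. ] 85.8
  jig corners [[-4.3, -49.2], [40.7, -49.2], [40.7, 17.7], [-4.3, 17.7]]
```

Emit:
play_rows --plan '[4, -7, 25, 0, 0, 0, 0, 25, 0, 0, 0, 0, 9, 0, 0, -6, 0, 0, 0, 0, -6, 0, 0, 0, 0, -4, 0, 0, 0, 0, -3, 0, 0, 0, 0, -3, 0, 0, 0, 0, -3, 0, 0, 0, 0, 0, 0, 0, 0, 0]'

```text
time_s: 30.95
tool_pos: [0.5616, 0.0557, -0.0274]
ee_rot: [-0.007, 0.037, 0.999, -0.002]
contact_force: [-13.8, 4.2, 9.4]
opening: -0.005
finger_force: 7.4
```

Emit:
play_rows --plan '[8, 0, 0, 0, 0, 8, 0, -10, 0, 0, 0, 0, -45, -10.2, 0, 0, 0, -50, -10.2, 0, 0, 0, -50, -10.2, 0, 0, 0, -50, -10.2, 0, 0, 0, -40, -10.2, 0, 0, 0, -30, -10.2, 0, 0, 0, 0, -10.2, 0, 0, 0, 0, -10.2, 0, 20, -30, 0, 0, 0, 20, -30, 0, 0, 0, 0, 0, 0, 0, 0, 0, 0, 0, 0, 0]'

```text
time_s: 32.7
tool_pos: [0.6026, 0.0057, 0.2487]
ee_rot: [0.0, -0.625, 0.78, -0.0]
contact_force: [1.3, -0.2, -0.2]
opening: 0.003
finger_force: 0.0
```

```bash
python3 - <<'E'
from b import *
go(590,0,250,167.6)
s=board(); f=cv2.cvtColor(s['frame'],cv2.COLOR_RGB2BGR)
P=cloud(s)*1000
t=board('side'); g=cv2.cvtColor(t['frame'],cv2.COLOR_RGB2BGR)
a=cv2.resize(f[30:330,150:450],(600,600),interpolation=cv2.INTER_CUBIC)[:, :]
b=cv2.resize(g[190:310,220:360],None,fx=200/140,fy=200/140)
o=np.zeros((600,800,3),np.uint8); o[:,:600]=a; o[:b.shape[0],600:]=b[:,:200]; cv2.imwrite('pics/fin.png',o)
E
```

```text
now [602.6   5.7 248.7] yhead 167.4 tilt z [ 0.  0. -1.] | turn -0.2 shift [ 8.3 11.  -1.3] t 32.7 grip 0.003
wrist board [629.5  56.9] [169.7 108.8] 85.8
  jig corners [[-0.3, -50.6], [108.6, -50.6], [108.6, 119.1], [-0.3, 119.1]]
side board [625.5  60.7] [174.3 113.1] 86.16
  jig corners [[-6.2, -49.8], [106.9, -49.1], [105.8, 125.2], [-7.2, 124.5]]
```

View pics/fin.png

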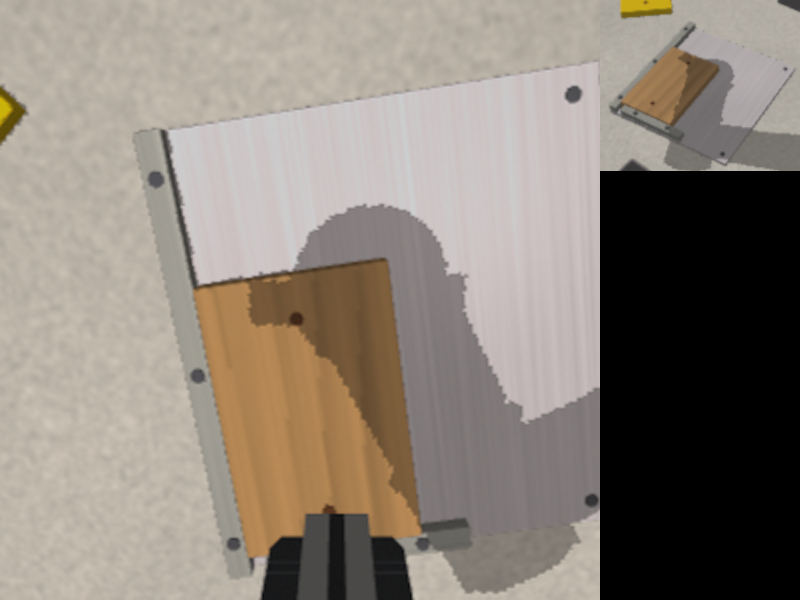

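The board is flush with the fence, with no gap along the edge from (195,287) to (248,557). I'll give the end one more light push, since the last push could have dragged it slightly.

Emit:
play_rows --plan '[30, 0, 0, 10.2, 0, 35, 0, 0, 10.2, 0, 0, 0, 0, 10.2, 0, 0, 0, 0, 10.2, 0, 0, 0, 0, 10.2, 0, 0, 0, 0, 10.2, 0, 0, 0, 0, 10.2, 0, 0, 0, 0, 10.2, 0, 0, 0, 0, 0, 0, 0, 0, 0, 0, 0]'

```text
time_s: 34.05
tool_pos: [0.5827, -0.0554, 0.2486]
ee_rot: [0.0, 0.035, 0.999, 0.0]
contact_force: [-0.2, -0.3, 0.5]
opening: -0.003
finger_force: 0.0
```

```bash
python3 -c "
from h import *
go(619.7,-60,-27,85.8)"
```

```text
now [582.7 -55.4 248.6] yhead 86.0 tilt z [ 0.  0. -1.] | turn 0.2 shift [-37.3  -1.8 275.6] t 34.05 grip -0.003
```

Emit:
play_rows --plan '[-37, -2, 20, 0.2, 0, 0, 0, 55, 0, 0, 0, 0, 55, 0, 0, 0, 0, 50, 0, 0, 0, 0, 45, 0, 0, 0, 0, 35, 0, 0, 0, 0, 15, 0, 0, 0, 6, 0, 0, 0, 0, 6, 0, 0, 0, 0, 4, 0, 0, 0, 0, 3, 0, 0, 0, 0, 2, 0, 0, 0, 0, 0, 0, 0, 0]'

```text
time_s: 35.67
tool_pos: [0.6216, -0.0409, -0.0256]
ee_rot: [0.0, 0.038, 0.999, -0.001]
contact_force: [-0.1, -4.6, 2.9]
opening: 0.001
finger_force: 2.6
```

Emit:
play_rows --plan '[0, 2, 0, 0, 0, 0, 0, 0, 0, 0, 0, -7, 0, 0, 0, 0, -10, 0, 0, 0, 0, 0, -30, 0, 0, 0, 0, -50, 0, 0, 0, 0, -50, 0, 0, 0, 0, -40, 0, 0, 0, 0, 0, 0, 0, 0, 0, 0, 0, 0]'

```text
time_s: 36.92
tool_pos: [0.6193, -0.0544, 0.1427]
ee_rot: [-0.001, 0.038, 0.999, 0.0]
contact_force: [-0.2, 0.3, -0.4]
opening: 0.004
finger_force: 0.0
```

```bash
python3 - <<'E'
from b import *
board('side')
a=cv2.imread('pics/side1.png').astype(int); b=cv2.cvtColor(np.load('side.npz')['frame'],cv2.COLOR_RGB2BGR).astype(int)
for n,(y0,y1,x0,x1) in dict(bottle=(275,335,165,212),carton=(138,180,288,338)).items(): print(n,np.abs(a-b)[y0:y1,x0:x1].mean())
s=dict(np.load('side.npz'));P=cloud(s)*1000; print(bot.get_obs()['contact_force'].round(1))
E
```

```text
side board [625.3  60.2] [172.8 112.6] 85.75
  jig corners [[-6.6, -49.1], [105.9, -49.2], [106.1, 123.6], [-6.5, 123.7]]
bottle 9.317612293144208
carton 29.136984126984128
[ 0.3 -0.7 -1.2]
```

```bash
python3 - <<'E'
from h import *
for n in('top','side'):
    s=snapshot(n); P=cloud(s)*1000; h=cv2.cvtColor(s['frame'],cv2.COLOR_RGB2HSV)
    for nm,m in(('carton',(h[...,1]>90)&(h[...,0]<25)&(P[...,2]>55)&(P[...,2]<65)),('cap',(abs(h[...,0].astype(int)-113)<12)&(h[...,1]>150))):
        q=P[m]; print(n,nm,len(q),np.median(q,0).round(1) if len(q) else '')
E
```

```text
top carton 1440 [ 695.4 -343.7   59.7]
top cap 90 [676.8 325.1 150. ]
side carton 726 [ 682.  -368.2   59.8]
side cap 149 [673.9 333.2 149.5]
```

```bash
python3 - <<'E'
from h import *
b=cv2.cvtColor(snapshot('top')['frame'],cv2.COLOR_RGB2BGR)
for f in(cv2.imread('pics/top1.png'),b):
    h=cv2.cvtColor(f,cv2.COLOR_BGR2HSV); m=((h[...,1]>90)&(h[...,0]<25))[145:205,405:480]
    print(np.argwhere(m).mean(0),m.sum())
workorder.job_done()
E
```

```text
[28.72413793 36.21072797] 1566
[28.75429663 36.21514959] 1571
the job is handed in; nothing more can be done
```

The brush and spatula are in their matching trays, and the board is pushed flush against the fence and end stop. The bottle and carton did not shift, and I handed the job in at about 37 s of the 72 s allowed.

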